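Tip the ball bin, scoop a few weld-on balls and put them on the scale

TASK

Press down the red tab of the blue tilting bin until it is fully tipped, so that the three brass railing balls gather in its low corner, and leave it tipped. Then take the orange-handled scoop, scoop the balls out of that corner (at least two of the three) and stand the scoop upright, with the balls in it, on the middle of the bench scale's steel pan; the green tray beside it is not for this.

Things in the scene. Friction and masses are not known exactly. Their poses are not given: they have to be found in the camera images.
- bin (a joint): tip angle of the blue bin in rad: 0 level, 0.35 fully tipped (stop). Open square bin, 180 mm inside at the floor; walls 65 mm, 3 mm thick, leaning 4 deg outward. Hung on one diagonal: the level hinge axis runs along its floor's top face, through the middle, 80 mm above the bench, so one corner goes down. Stiff: about 7 N down on the tab tips it; it stays where it is left.
- bin_corner (a point): foot of the bin's low corner: a 66 mm wide wall cuts that corner off; the point is the middle of its inner foot, on the floor, 94 mm from the hinge axis. Its frame turns with the bin: -x points along the floor from the middle to this corner (downhill once tipped), y along the hinge, z is the floor's normal. The two walls beside it run at 45 deg to x. The stand lies under the bin.
- bin_tab (a point): point to press on top of the red press tab on the rim above the low corner: 76 mm long, 44 mm wide, 6 mm thick; 164 mm from the hinge axis along -x and 65 mm above the floor's top face (axes as bin_corner). Tipping carries it on an arc about the hinge, about 60 mm down and 12 mm outward in all.
- scoop: steel scoop, 0.16 kg. Origin: underside, below the pocket's middle; z up, -x to the lip. Flat pocket floor 2 mm thick, x = -28 to 36 mm, 88 mm wide; side walls 23 mm high, back wall 35 mm at x = 35 mm. In front a flat 1.5 mm lip narrows from 88 mm wide to a straight 50 mm edge at x = -58 mm and rises 18 deg, its edge 10 mm above the underside.
- scoop_grip (a point): grasp point on the scoop's orange handle, an upright bar behind the back wall: 24 mm in x, 18 mm in y, from 45 to 130 mm above the scoop's underside. The point is on its axis, at x = 44, y = 0, z = 105 mm from the scoop's origin (same axes). Grip across y.
- scale: grey bench scale with a square steel pan, fixed to the bench. Origin: bench level, below the middle of the body; the pan is 170 x 170 mm, its top 44 mm above the bench, its centre at x = +5 mm; display on the -x side.
- ball1: brass-coloured ball, 28 mm in diameter, hollow, polished, 45 g; origin at its centre. It starts on the level floor of the bin and rolls freely.
- ball2: second ball, the same.
- ball3: third ball, the same.
There are look-alikes about, which are no part of the job. Leave any pink look-alike of the ball3 alone.

How it is judged (in metres and radians):
On the way, in this order (a step that is already met when the one before it is completed fails the run):
1. the bin is fully tipped and all three balls lie gathered in its low corner (value of joint bin above 0.31 rad and distance between each of ball1, ball2, ball3 and bin_corner below 0.07 m), for 0.2 s.
2. at least two balls lie in the scoop while it is over the bin ((distance between each of ball1, ball2 and scoop below 0.048 m or distance between each of ball1, ball3 and scoop below 0.048 m or distance between each of ball2, ball3 and scoop below 0.048 m) and horizontal distance between scoop and bin_corner below 0.2 m), for 0.1 s.
At the end, for the whole second after the job is handed in: The scoop stands on the scale's pan, within 10 degrees of upright, within 50 mm of the scale's middle, let go and at rest, with at least two of the three balls in its pocket (centres within 48 mm of the scoop's origin); the bin is still tipped (over 0.28 rad) ((distance between each of ball1, ball2 and scoop below 0.048 m or distance between each of ball1, ball3 and scoop below 0.048 m or distance between each of ball2, ball3 and scoop below 0.048 m) and value of joint bin above 0.28 rad and angle between scoop's own z axis and vertical below 0.17 rad and horizontal distance between scoop and scale below 0.05 m and z of scoop in the frame of scale between 0.036 and 0.052 m and linear speed of scoop below 0.02 m/s); the robot touches nothing.
It also fails if it takes over 62 s, if anything falls off the work surface, if the arm or the gripper's body presses on something with over 40 N, if the wrist force passes 120 N, or if a joint passes its speed limit or range.

ROBOT

A 6-joint arm with a two-finger parallel gripper is mounted at the origin on the work surface. World frame = base frame: x ahead of the robot, y to its left, z up, the work surface at z = 0. Lengths are in mm, angles in rad, forces in N, time in s.
With the tool pointing down it reaches from about 400 to 925 mm from the base axis. Payload 12.5 kg.
Tool frame: the origin (TCP) lies midway between the tips of the shut fingers; the grasp point (between the pads) lies 19 mm behind it; z points along the fingers, y is the line along which they close (so a half turn about z gives the same grasp; the last joint's range is limited). The gripper opens to 95 mm and grips with 3 to 60 N. Pads are 20 mm wide; open, the fingers measure 119 mm over their backs; the gripper's body (75 mm by 180 mm) begins 59 mm behind the grasp point.
Start: joints at [1.185, 0.491, 1.559, -0, 1.092, -0.106], TCP at [172.585, 600.717, 214.661] pointing down, gripper open.
Joint ranges: [-3.1, 3.1], [-0.84, 2.19], [0.05, 2.79], [-1.13, 4.28], [0.06, 2.93], [-2.69, 2.69]. Speed limits (rad/s): [2.22, 2.22, 2.79, 3.14, 3.14, 3.14].

INTERFACE

Orientations are given as [roll, pitch, yaw] about the fixed x, y, z axes, in that order (R = Rz(yaw) Ry(pitch) Rx(roll)).
In Python, from cell import state, read_camera, camera_info, env gives the robot as it stands.
- The arm moves only by the tool move_arm, never from a script. Its argument "commands" is a list of rows, each a list of 3 entries, a list of its own where there are three numbers: the shift along the world's x, y, z in cm, then the turn, a rotation vector about the world's x, y, z in degrees, then the opening, from 0 (shut) to 1 (fully open). A call has 1 to 10 rows; each row shifts and turns the commanded pose from where the row before left it; what a row does not reach is not made up. A row lasts 1/10 s, in which the tool goes at most 50 mm and 8.59 degrees, less where a joint would pass 70% of its speed; a pose out of reach is approached as far as the arm can. A call with a gripper value outside its range is refused whole. The fingers move at their own pace and stop on an object; the grip force is fixed at half the most. Time passes only in rows, so rows that do not move let the fingers close. It gives the time, the measured TCP pose, the force, the opening and the grip force at its end, in the units of the state.
- state(): the state, without advancing time (a new reading comes with each control period).
- read_camera(name): name is "side" or "top"; returns the picture (480x640x3 uint8, blue, green, red); there is no depth.
- camera_info(name): a dict with "K" (3x3 intrinsics, pixels), "cam_to_world" (4x4, takes a point from camera to world coordinates). Camera axes: x right, y down, z forward; pixel columns grow to the right and rows downward; lengths in mm; the calibration is good to about 2 mm. A picture is of the moment at which its call begins. camera_info takes no time and is no camera call.
- env.job_done(): hands the job in; it is judged then, once.
The state is a dict: "t": time; "joints": joint angles; "qvel": joint speeds; "tau": joint torques, N m; "eef_pos": TCP position; "tcp_rot": TCP orientation; "ft_force": force on the tool from outside, world axes, zero at the start; "moment": the same for the moment, N m; "opening": opening from 0.0 (shut) to 1.0 (fully open); "grip_force": force on a finger pad.
Only numpy, scipy, OpenCV 4.12 (cv2) and the standard library are available. Lean on these libraries where they do the work, as an engineer would, in place of code of your own. Each camera call takes 0.05 s, during which the arm holds its last target. There are 200 camera calls.

## Working session

There is one attempt and no reset: what is moved stays moved. The work goes in short steps, Python scripts to look and compute and a tool call to move; the robot and the scene stay as the last step left them, time stands still between calls to the robot, and variables do not carry over. Pictures are saved under pics/ and viewed, at most 10 in all, crops included, and the job is handed in when it is done.

Besides the shell and the picture viewer there is one more tool, called in YAML: its name, and indented under it one key for each argument. move_arm: Moves the arm, as the interface text tells. Its arguments: {"type":"object","properties":{"commands":{"type":"array"}},"required":["commands"]}

```bash
mkdir -p pics; ls; python3 - <<'E'
from cell import state, read_camera, camera_info
import cv2
for n in ["top","side"]:
    im=read_camera(n); cv2.imwrite(f"pics/{n}0.png",im)
    i=camera_info(n); print(n,i["K"],i["cam_to_world"])
print(state())
E
```

```text
pics
top [[581.21030665   0.         317.032403  ]
 [  0.         581.21030665 228.17820737]
 [  0.           0.           1.        ]] [[-1.52440862e-02 -9.95850083e-01  8.97230786e-02  4.41107125e+02]
 [-9.99874973e-01  1.55595546e-02  2.81759673e-03  4.45923202e+01]
 [-4.20195508e-03 -8.96689091e-02 -9.95962766e-01  1.07512324e+03]
 [ 0.00000000e+00  0.00000000e+00  0.00000000e+00  1.00000000e+00]]
side [[442.9816959    0.         318.17244584]
 [  0.         442.9816959  238.73671047]
 [  0.           0.           1.        ]] [[ 7.31339240e-01 -4.49931398e-01  5.12547220e-01  4.35104523e+01]
 [-6.81720930e-01 -5.04288832e-01  5.30046553e-01 -4.24620316e+02]
 [ 1.99872523e-02 -7.37058011e-01 -6.75533862e-01  7.42412370e+02]
 [ 0.00000000e+00  0.00000000e+00  0.00000000e+00  1.00000000e+00]]
{'t': 0.1, 'joints': array([ 1.18538308e+00,  4.91473976e-01,  1.55940805e+00,  2.44531426e-05,
        1.09167504e+00, -1.05622429e-01]), 'qvel': array([-2.71497927e-04, -2.75355701e-03,  9.84866310e-05,  1.56507574e-03,
        1.32888429e-03, -4.60672830e-04]), 'tau': array([ 3.95776005e-03, -6.13629413e+01, -2.58609366e+01,  6.94180140e-02,
        4.70975018e-02,  3.33702559e-06]), 'eef_pos': array([172.50030496, 600.49706513, 214.12916805]), 'tcp_rot': array([-3.14063590e+00, -1.23242435e-04,  2.86179050e+00]), 'ft_force': array([ 0.35589603, -0.16824528, -0.47132077]), 'moment': array([-0.01357427,  0.01245629,  0.00230645]), 'grip_force': 0.0, 'opening': 0.9979365484542677}
```

View pics/top0.png

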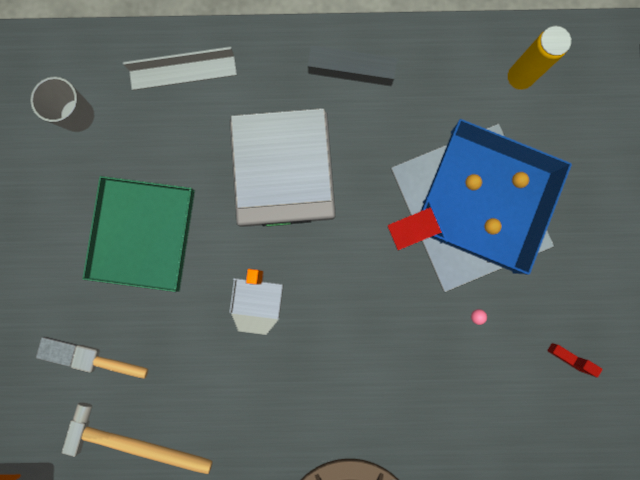

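View pics/side0.png

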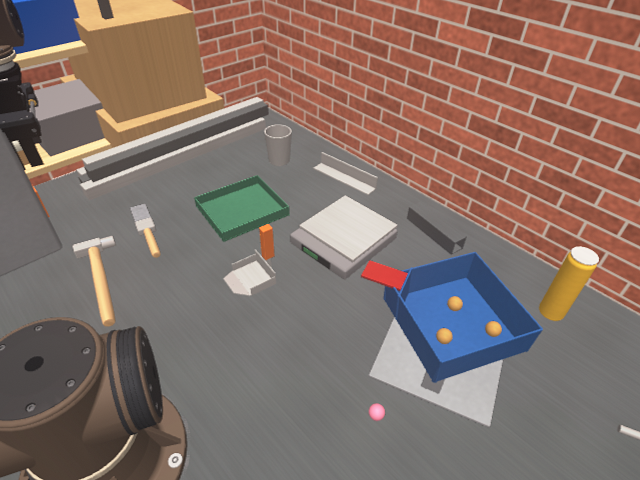

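The top view shows the bin's blue rim around (497,195), its red tab at (415,228) and three brass balls inside at (474,182), (521,180) and (493,226). The scoop's handle is at (255,276) with its lip toward the robot at (255,330), and the scale is at (283,165). The pink look-alike at (479,317) is outside the bin and I'll leave it alone. The red clamp at (575,360) isn't the tab.

```bash
cat > h.py <<'E'
import numpy as np, cv2
from cell import state, read_camera, camera_info
def ray(n,p):
    i=camera_info(n); T=np.array(i["cam_to_world"]); d=T[:3,:3]@np.linalg.inv(i["K"])@np.array([p[0],p[1],1.]); return T[:3,3],d
def onz(n,p,z):
    o,d=ray(n,p); return o+d*(z-o[2])/d[2]
def proj(n,P):
    i=camera_info(n); T=np.linalg.inv(np.array(i["cam_to_world"])); c=T[:3,:3]@np.array(P)+T[:3,3]; u=np.array(i["K"])@c; return u[:2]/u[2]
def tri(a,b):
    (o1,d1),(o2,d2)=ray("top",a),ray("side",b)
    s=np.linalg.lstsq(np.stack([d1,-d2],1),o2-o1,rcond=None)[0]; p,q=o1+s[0]*d1,o2+s[1]*d2
    return (p+q)/2,np.linalg.norm(p-q)
E
python3 - <<'E'
from h import *
np.set_printoptions(precision=1,suppress=True)
t=cv2.imread("pics/top0.png"); s=cv2.imread("pics/side0.png")
def comps(im,lo,hi,a=60):
    m=cv2.inRange(cv2.cvtColor(im,cv2.COLOR_BGR2HSV),lo,hi); c,_=cv2.findContours(m,0,1); return [x for x in c if cv2.contourArea(x)>a]
for nm,lo,hi in [("red",(0,180,100),(4,255,255)),("blue",(100,150,40),(120,255,255)),("orange",(5,180,120),(16,255,255)),("ball",(12,100,100),(22,230,255))]:
  for n,im in [("top",t),("side",s)]:
    for c in comps(im,lo,hi):
      if nm=="ball" and cv2.contourArea(c)>400: continue
      r=cv2.minAreaRect(c); M=cv2.moments(c); print(nm,n,cv2.contourArea(c),np.array([M['m10'],M['m01']])/M['m00'],np.array(r[0]),np.array(r[1]),r[2], cv2.boxPoints(r).round(1).tolist() if nm!="ball" else "")
# blue rim corners -> z=145
c=max(comps(t,(100,150,40),(120,255,255)),key=cv2.contourArea)
a=cv2.approxPolyDP(c,5,True)[:,0]; print([(p.tolist(),onz("top",p,145)[:2].round(1).tolist()) for p in a])
cv2.imwrite("pics/crop1.png",np.hstack([cv2.resize(t[255:345,215:305],None,fx=4.4,fy=4.4,interpolation=2),cv2.resize(s[215:305,215:305],None,fx=4.4,fy=4.4,interpolation=2)]))
cv2.imwrite("pics/crop2.png",cv2.resize(t[100:300,380:580],None,fx=3,fy=3,interpolation=2))
E
```

```text
red top 159.0 [591.9 368.3] [591.9 368.3] [17.7 10.3] 30.963756561279297 [[581.7000122070312, 368.20001220703125], [587.0, 359.3999938964844], [602.0999755859375, 368.5], [596.7999877929688, 377.29998779296875]]
red top 217.0 [564.9 354.8] [564.9 354.8] [24.6  9.9] 32.0053825378418 [[551.9000244140625, 352.3999938964844], [557.0999755859375, 344.1000061035156], [577.9000244140625, 357.1000061035156], [572.7000122070312, 365.3999938964844]]
red top 1166.0 [413.7 228.5] [413.8 228.5] [26.8 46.5] 67.61986541748047 [[387.20001220703125, 224.89999389648438], [430.20001220703125, 207.1999969482422], [440.3999938964844, 232.0], [397.3999938964844, 249.6999969482422]]
red side 596.0 [384.2 274.5] [384. 274.] [41.2 17.4] 20.725557327270508 [[361.70001220703125, 274.8999938964844], [367.79998779296875, 258.6000061035156], [406.29998779296875, 273.1000061035156], [400.20001220703125, 289.3999938964844]]
blue top 14123.0 [495.  195.9] [492.1 197.4] [125.  122.9] 21.801410675048828 [[411.29998779296875, 231.3000030517578], [456.8999938964844, 117.19999694824219], [573.0, 163.60000610351562], [527
[... 474 characters left out ...]
9] [492.5 226. ] [14. 15.] 90.0 
ball top 168.0 [473.4 181.8] [473.5 182. ] [14. 15.] 90.0 
ball top 172.5 [520.3 179.5] [520.5 179.5] [15. 15.] 90.0 
ball side 164.5 [443.9 335.6] [443.8 335.8] [14.8 14.1] 45.0 
ball side 161.5 [493.1 328.4] [493.3 328.3] [14.8 14.1] 45.0 
ball side 141.5 [454.6 303.2] [454.5 303. ] [13. 14.] 0.0 
ball side 200.0 [151.5 242.8] [151.4 242.7] [29.5  8.4] 68.19859313964844 
ball side 75.0 [ 23.  157.5] [ 23.8 159.2] [18.8  6.2] 64.98310089111328 
[([460, 119], [700.2, -188.9]), ([422, 208], [554.9, -122.3]), ([432, 208], [554.6, -138.4]), ([441, 228], [522.1, -151.8]), ([432, 237], [507.8, -136.9]), ([529, 273], [447.9, -289.4]), ([570, 163], [624.5, -364.2])]
```

View pics/crop1.png

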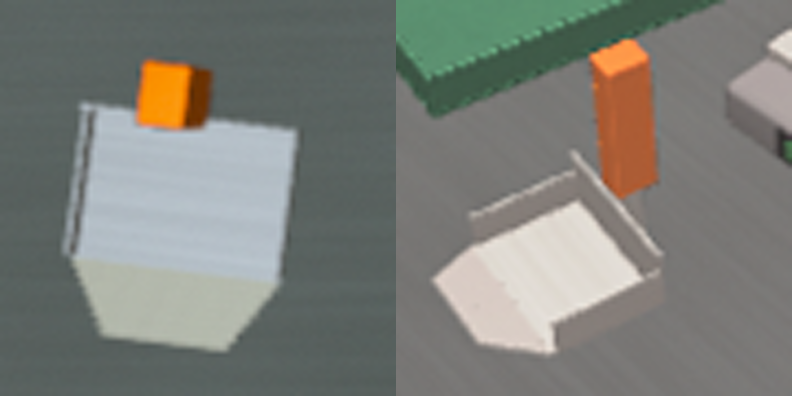

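View pics/crop2.png

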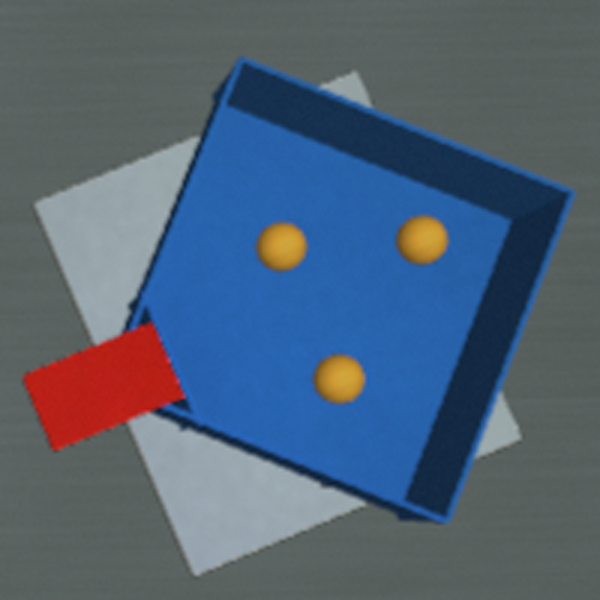

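The crops show the scoop's handle top centred at about (252.4,276.5), the lip edge centre at about (252,333), the tab as a full rectangle centred at (413.8,228.5), and the three brass balls inside the bin.

```bash
python3 - <<'E'
from h import *
np.set_printoptions(precision=1,suppress=True)
pt=onz("top",(413.8,228.5),145); print("tab",pt)
A,B,C=[onz("top",p,145)[:2] for p in [(459.6,119.4),(570,163.2),(528.8,273)]]
print("rim",A,B,C,"sides",np.linalg.norm(A-B),np.linalg.norm(B-C)); ctr=(A+C)/2
print("centre",ctr,"tab off",pt[:2]-ctr,np.linalg.norm(pt[:2]-ctr))
for d,l in [(pt[:2]-ctr,"tab"),(ctr-B,"B"),((A-C)[::-1]*[-1,1],"AC")]: print(l,np.degrees(np.arctan2(d[1],d[0])))
px=lambda c:(215+c[0]/4.4-.4,255+c[1]/4.4-.4)
H=onz("top",px((165,95)),130); L=[onz("top",px(c),10) for c in [(100,335),(228,351)]]; F=[onz("top",px(c),2) for c in [(72,257),(280,283)]]
print("handle",H,"lip",L,"fold",F,np.linalg.norm(L[0]-L[1]),np.linalg.norm(F[0]-F[1]))
for n,P in (("lip",L),("fold",F)):
  d=P[0]-P[1]; m=(P[0]+P[1])/2; print(n,m,np.degrees(np.arctan2(d[1],d[0]))-90, "vec handle-mid",(H-m)[:2],np.degrees(np.arctan2(*(H-m)[[1,0]])))
# side: handle top centre crop2 (622,55)->
print("tri handle",tri(px((165,95)),(215+(622-396)/4.4-.4,215+56/4.4-.4)))
# scale pan corners
t=cv2.imread("pics/top0.png")
P=[onz("top",p,44)[:2] for p in [(231.5,116),(324,109),(331,202),(237,208)]]; print("pan",P,np.mean(P,0))
print("tab tri",tri((413.8,228.5),(384.0,273.5)))
E
```

```text
tab [ 522.  -108.1  145. ]
rim [ 699.6 -188.2] [ 624.2 -364.2] [ 447.9 -289.1] sides 191.41939843864319 191.59572775207553
centre [ 573.7 -238.6] tab off [-51.8 130.5] 140.41994976555043
tab 111.6433459391084
B 111.88884496911199
AC 111.83609018376275
handle [449.7 153.7 130. ] lip [array([352.7, 194.9,  10. ]), array([345.4, 142.2,  10. ])] fold [array([384.3, 207.6,   2. ]), array([372.3, 121.1,   2. ])] 53.18865343704302 87.29872326435684
lip [349.1 168.5  10. ] -7.881485036329053 vec handle-mid [100.7 -14.8] -8.36961284746237
fold [378.3 164.3   2. ] -7.906224652060871 vec handle-mid [ 71.4 -10.6] -8.44882444487342
tri handle (array([449.7, 153.6, 131.2]), np.float64(0.011560290754235631))
pan [array([740.7, 199.5]), array([750.9,  31.6]), array([580.6,  21.8]), array([572.5, 190. ])] [661.2 110.7]
tab tri (array([ 521.5, -107.5,  146.9]), np.float64(0.7323963379332004))
```

move_arm:
  commands:
    - [[2.5,-3,0],[0,0,0],0]
    - [[2.5,-3,0],[0,0,0],0]
    - [[2.5,-3,0],[0,0,0],0]
    - [[2.5,-3,0],[0,0,0],0]
    - [[2.5,-3,0],[0,0,0],0]
    - [[2.5,-3,0],[0,0,0],0]
    - [[2.5,-3,0],[0,0,0],0]
    - [[2.5,-3,0],[0,0,0],0]
    - [[2.5,-3,0],[0,0,0],0]
    - [[2.5,-3,0],[0,0,0],0]

```text
t: 1.1
eef_pos: [423.3, 299.3, 214.5]
tcp_rot: [-3.141, -0.0, 2.862]
ft_force: [-0.4, 0.0, 0.2]
opening: 0.221
grip_force: 0.0
```

move_arm:
  commands:
    - [[0.9,-3.8,0],[0,0,0],0]
    - [[0.9,-3.8,0],[0,0,0],0]
    - [[0.9,-3.8,0],[0,0,0],0]
    - [[0.9,-3.8,0],[0,0,0],0]
    - [[0.9,-3.8,0],[0,0,0],0]
    - [[0.9,-3.8,0],[0,0,0],0]
    - [[0.9,-3.8,0],[0,0,0],0]
    - [[0.9,-3.8,0],[0,0,0],0]
    - [[0.9,-3.8,-1],[0,0,0],0]
    - [[0.9,-3.8,-2],[0,0,0],0]

```text
t: 2.1
eef_pos: [513.2, -81.1, 185.2]
tcp_rot: [3.141, 0.002, 2.862]
ft_force: [0.3, 0.3, 0.6]
opening: 0.005
grip_force: 0.0
```

move_arm:
  commands:
    - [[0,-0.7,-2],[0,0,0],0]
    - [[0,0,-1],[0,0,0],0]
    - [[0,0,-0.6],[0,0,0],0]
    - [[-0.05,0.15,-0.5],[0,0,0],0]
    - [[-0.1,0.15,-0.5],[0,0,0],0]
    - [[-0.05,0.15,-0.5],[0,0,0],0]
    - [[-0.05,0.15,-0.5],[0,0,0],0]
    - [[-0.05,0.1,-0.5],[0,0,0],0]
    - [[-0.05,0.1,-0.5],[0,0,0],0]
    - [[-0.05,0.1,-0.5],[0,0,0],0]

```text
t: 3.1
eef_pos: [508.9, -76.1, 114.5]
tcp_rot: [3.141, 0.002, 2.863]
ft_force: [-0.9, 2.3, 5.1]
opening: 0.002
grip_force: 3.0
```

move_arm:
  commands:
    - [[-0.05,0.1,-0.5],[0,0,0],0]
    - [[-0.05,0.1,-0.5],[0,0,0],0]
    - [[0,0.05,-0.5],[0,0,0],0]
    - [[0,0.05,-0.5],[0,0,0],0]
    - [[0,0,-0.5],[0,0,0],0]
    - [[0,0,-0.4],[0,0,0],0]

```text
t: 3.7
eef_pos: [508.0, -73.7, 86.7]
tcp_rot: [3.141, 0.002, 2.862]
ft_force: [-20.5, 11.8, 83.0]
opening: 0.004
grip_force: 42.4
```

move_arm:
  commands:
    - [[0,0,1],[0,0,0],0]
    - [[0,0,2],[0,0,0],0]
    - [[0,0.5,4],[0,0,0],0.5]
    - [[0,3,4],[0,0,8],1]
    - [[-1,4,2],[0,0,0],1]
    - [[-1,4,0],[0,0,0],1]

```text
t: 4.3
eef_pos: [488.3, 41.6, 217.1]
tcp_rot: [3.141, 0.005, 3.001]
ft_force: [1.0, 0.5, -0.8]
opening: 0.285
grip_force: 0.0
```

```bash
python3 - <<'E'
from h import *
for n in ["top","side"]:
    im=read_camera(n); cv2.imwrite(f"pics/{n}1.png",im)
t=cv2.imread("pics/top1.png");s=cv2.imread("pics/side1.png")
cv2.imwrite("pics/crop3.png",np.hstack([cv2.resize(t[100:300,380:580],(400,400)),cv2.resize(s[230:430,360:560],(400,400))]))
print(state()["eef_pos"],state()["joints"])
E
```

```text
[486.39428306  43.93696181 215.10622302] [-4.54936651e-02  2.96805453e-01  1.88429541e+00  5.01724854e-04
  9.59862662e-01 -1.47985352e+00]
```

View pics/crop3.png

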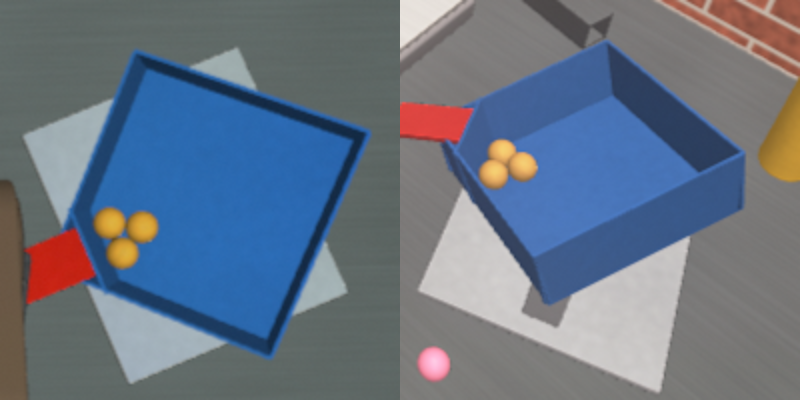

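The top crop shows the bin fully tipped and still there with the arm clear. All three balls are in the low corner, two against the cut-off wall and one behind them. Next I grasp the scoop.

move_arm:
  commands:
    - [[-0.9,2.7,0],[0,0,0],0.8]
    - [[-0.9,2.7,0],[0,0,0],0.8]
    - [[-0.9,2.7,-1],[0,0,0],0.8]
    - [[-1.0,2.9,-2],[0,0,0],0.8]
    - [[0,0,-2],[0,0,0],0.8]
    - [[0,0,-1.9],[0,0,0],0.8]
    - [[0,0,-2],[0,0,0],0.8]
    - [[0,0,-2],[0,0,0],0.8]
    - [[0,0,-1],[0,0,0],0.8]
    - [[0,0,-1],[0,0,0],0.8]

```text
t: 5.4
eef_pos: [450.7, 150.4, 84.9]
tcp_rot: [-3.141, -0.0, 3.001]
ft_force: [-0.7, 0.2, 0.5]
opening: 0.797
grip_force: 0.0
```

move_arm:
  commands:
    - [[0,0,0],[0,0,0],0]
    - [[0,0,0],[0,0,0],0]
    - [[0,0,0],[0,0,0],0]
    - [[0,0,0],[0,0,0],0]
    - [[0,0,0],[0,0,0],0]
    - [[0,0,0],[0,0,0],0]
    - [[0,0,0],[0,0,0],0]
    - [[0,0,0],[0,0,0],0]

```text
t: 6.2
eef_pos: [450.8, 150.8, 85.8]
tcp_rot: [3.141, 0.0, 3.001]
ft_force: [0.1, 0.4, -1.2]
opening: 0.189
grip_force: 30.7
```

```bash
cat >> h.py <<'E'
O=np.array([573.7,-238.6,80]); ang=np.radians(111.8); u=np.array([np.cos(ang),np.sin(ang),0]); Z=np.array([0,0,1.]); th=.35
d=u*np.cos(th)-Z*np.sin(th); n=u*np.sin(th)+Z*np.cos(th); C=O+94*d
def tcp(a,s,h,gx=45,gz=86):
    "scoop nose-down a deg, lip edge s uphill of the cut wall (at height h), h over the floor"
    a=np.radians(a); f=u*np.cos(a)-Z*np.sin(a); w=u*np.sin(a)+Z*np.cos(a)
    E=C+d*(h*np.tan(np.radians(4))-s)+n*h
    return E-f*(58+gx)+w*(gz-10)
E
python3 - <<'E'
from h import *
np.set_printoptions(precision=1,suppress=True)
for a,s,h in [(39,72,100),(39,72,60),(39,72,5),(39,72,1),(39,4,1),(30,4,8),(20,4,13),(10,4,26),(0,4,45),(-8,4,60),(-8,20,80),(-8,20,150)]: print(a,s,h,tcp(a,s,h))
print("a=0 edge s72 h100",tcp(0,72,100),"C",C,"d",d)
E
```

```text
39 72 100 [ 562.8 -211.4  287.9]
39 72 60 [ 568.9 -226.6  251.3]
39 72 5 [ 577.2 -247.4  200.9]
39 72 1 [ 577.8 -248.9  197.3]
39 4 1 [ 554.1 -189.6  173.9]
30 4 8 [ 560.1 -204.6  173.8]
20 4 13 [ 566.6 -220.9  167.7]
10 4 26 [ 571.1 -232.2  165.7]
0 4 45 [ 573.7 -238.7  166.3]
-8 4 60 [ 575.  -241.9  165. ]
-8 20 80 [ 577.6 -248.2  188.8]
-8 20 150 [ 566.9 -221.7  252.9]
a=0 edge s72 h100 [ 589.1 -277.1  240. ] C [ 540.9 -156.6   47.8] d [-0.3  0.9 -0.3]
```

move_arm:
  commands:
    - [[0,0,1],[0,0,0],0]
    - [[0,0,2],[0,0,0],0]
    - [[0,0,4],[0,0,0],0]
    - [[0,0,4],[0,0,0],0]
    - [[0,0,4],[0,0,0],0]
    - [[0,0,4],[0,0,0],0]
    - [[0,-2,4],[0,0,0],0]
    - [[0,-2,1],[0,0,0],0]

```text
t: 7.0
eef_pos: [451.0, 110.5, 330.2]
tcp_rot: [3.14, 0.006, 3.003]
ft_force: [-0.0, 0.4, -2.3]
opening: 0.19
grip_force: 30.0
```

move_arm:
  commands:
    - [[1.2,-3.4,0],[0,0,-6],0]
    - [[1.2,-3.4,0],[0,0,-6],0]
    - [[1.2,-3.4,0],[0,0,-6],0]
    - [[1.2,-3.4,0],[0,0,-6],0]
    - [[1.2,-3.4,0],[0,0,-6],0]
    - [[1.2,-3.4,0],[0,0,-6],0]
    - [[1.2,-3.4,0],[0,0,-6],0]
    - [[1.2,-3.4,0],[0,0,-6],0]
    - [[1.2,-3.4,0],[0,0,-6],0]
    - [[1.2,-3.4,0],[0,0,-6],0]

```text
t: 8.0
eef_pos: [570.4, -230.6, 326.2]
tcp_rot: [-3.141, -0.0, 1.95]
ft_force: [0.8, 0.6, -2.9]
opening: 0.191
grip_force: 30.0
```

move_arm:
  commands:
    - [[0,0,-0.5],[-6,-2.4,0],0]
    - [[0,0,-0.5],[-6,-2.4,0],0]
    - [[0,0,-0.5],[-6,-2.4,0],0]
    - [[0,0,-0.5],[-6,-2.4,0],0]
    - [[0,0,-0.5],[-6,-2.4,0],0]
    - [[0,0,-0.5],[-6.2,-2.5,0],0]
    - [[0,0,0],[0,0,0],0]

```text
t: 8.7
eef_pos: [569.2, -227.9, 294.4]
tcp_rot: [-3.136, 0.681, 1.958]
ft_force: [0.1, 1.2, -2.7]
opening: 0.188
grip_force: 30.0
```

```bash
python3 - <<'E'
from h import *
from scipy.spatial.transform import Rotation as R
np.set_printoptions(precision=2,suppress=True)
s=state(); print(s["eef_pos"],s["joints"])
M=R.from_euler('xyz',s["tcp_rot"]).as_matrix(); print(M); print("tool z",M[:,2],"expected",-(u*np.sin(np.radians(39))+Z*np.cos(np.radians(39))),"y",M[:,1],"exp",np.cross(Z,-u))
for n in ["top","side"]: cv2.imwrite(f"pics/{n}2.png",read_camera(n))
t=cv2.imread("pics/top2.png");q=cv2.imread("pics/side2.png")
cv2.imwrite("pics/crop4.png",np.hstack([cv2.resize(t[100:300,380:580],(400,400)),cv2.resize(q[180:380,360:560],(400,400))]))
E
```

```text
[ 569.24 -227.87  294.38] [-0.26  0.31  1.81 -0.82  0.76 -0.11]
[[-0.29  0.93  0.23]
 [ 0.72  0.37 -0.59]
 [-0.63 -0.   -0.78]]
tool z [ 0.23 -0.59 -0.78] expected [ 0.23 -0.58 -0.78] y [ 0.93  0.37 -0.  ] exp [ 0.93  0.37 -0.  ]
```

View pics/crop4.png

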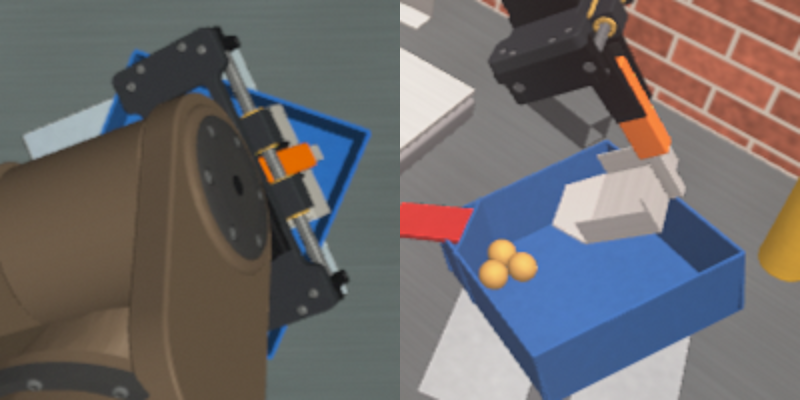

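The side crop shows the scoop tilted nose-down in the gripper, its lip edge from about (438,289) to (451,301) in the full image, pointing at the gathered balls. I'll check that edge against the model.

```bash
python3 - <<'E'
from h import *
from scipy.spatial.transform import Rotation as R
np.set_printoptions(precision=1,suppress=True)
s=state(); M=R.from_euler('xyz',s["tcp_rot"]).as_matrix()
w=-M[:,2]; y=M[:,1]; f=np.cross(w,y)*1; f=f if f@u>0 else -f
for yy in (-25,25): 
    E=s["eef_pos"]+f*103-w*76+y*yy; print(E,proj("side",E))
E=s["eef_pos"]+f*103-w*76; print("s,h",-(E-C)@d,(E-C)@n, "target",tcp(39,72,15)-s["eef_pos"])
b=[tri((434.5,211.5),(411,307)),]
g=lambda c:(360+(c[0]-400)/2-.2,180+c[1]/2-.2)
for c in [(502,252),(494,274),(523,266)]:
    o,dd=ray("side",g(c)); k=((C+14*n-o)@n)/(dd@n); P=o+k*dd; print("ball s,lat",-(P-C)@d,(P-C)@np.cross(Z,u))
E
```

```text
[ 534.8 -208.   172.2] [436.1 291.8]
[ 581.2 -189.3  172.1] [443.  272.4]
s,h 85.2396748284292 101.2772448519602 target [  5.3 -14.9 -85.8]
ball s,lat 11.59256109113932 -18.594399039620225
ball s,lat 12.421740546150815 10.964025154630404
ball s,lat 36.729404294155486 -3.6096625876169526
```

move_arm:
  commands:
    - [[0.1,-0.3,-2],[0,0,0],0]
    - [[0.1,-0.3,-2],[0,0,0],0]
    - [[0.1,-0.3,-2],[0,0,0],0]
    - [[0.1,-0.3,-1.5],[0,0,0],0]
    - [[0.1,-0.2,-1.1],[0,0,0],0]
    - [[0.1,-0.2,-0.5],[0,0,0],0]
    - [[0.1,-0.2,-0.4],[0,0,0],0]
    - [[0,0,0],[0,0,0],0]

```text
t: 9.6
eef_pos: [577.8, -248.0, 200.9]
tcp_rot: [-3.14, 0.68, 1.954]
ft_force: [-0.3, 0.3, -1.7]
opening: 0.188
grip_force: 30.0
```

move_arm:
  commands:
    - [[0,-0.1,-0.2],[0,0,0],0]
    - [[0,-0.1,-0.2],[0,0,0],0]
    - [[0,0,0],[0,0,0],0]

```text
t: 9.9
eef_pos: [577.8, -249.4, 197.2]
tcp_rot: [-3.14, 0.681, 1.954]
ft_force: [0.4, -0.0, 1.7]
opening: 0.187
grip_force: 30.0
```

move_arm:
  commands:
    - [[-0.22,0.54,-0.21],[0,0,0],0]
    - [[-0.22,0.54,-0.21],[0,0,0],0]
    - [[-0.22,0.54,-0.21],[0,0,0],0]
    - [[-0.22,0.54,-0.21],[0,0,0],0]
    - [[-0.22,0.54,-0.21],[0,0,0],0]
    - [[-0.22,0.54,-0.21],[0,0,0],0]

```text
t: 10.5
eef_pos: [564.4, -216.4, 184.2]
tcp_rot: [-3.14, 0.681, 1.955]
ft_force: [0.9, -0.1, 4.5]
opening: 0.188
grip_force: 30.0
```

move_arm:
  commands:
    - [[-0.11,0.27,-0.1],[0,0,0],0]
    - [[-0.11,0.27,-0.1],[0,0,0],0]
    - [[-0.11,0.27,-0.1],[0,0,0],0]
    - [[-0.11,0.27,-0.1],[0,0,0],0]
    - [[-0.11,0.27,-0.1],[0,0,0],0]

```text
t: 11.0
eef_pos: [558.7, -203.2, 178.9]
tcp_rot: [-3.14, 0.68, 1.955]
ft_force: [0.7, -0.7, 4.1]
opening: 0.186
grip_force: 30.0
```

move_arm:
  commands:
    - [[-0.11,0.27,-0.1],[0,0,0],0]
    - [[-0.11,0.27,-0.1],[0,0,0],0]
    - [[-0.11,0.27,-0.1],[0,0,0],0]
    - [[-0.11,0.27,-0.1],[0,0,0],0]
    - [[0,0,0],[0,0,0],0]

```text
t: 11.5
eef_pos: [554.7, -192.4, 175.6]
tcp_rot: [-3.139, 0.68, 1.955]
ft_force: [-0.2, -2.3, 4.9]
opening: 0.188
grip_force: 30.0
```

```bash
python3 - <<'E'
from h import *
for n in ["top","side"]: cv2.imwrite(f"pics/{n}3.png",read_camera(n))
t=cv2.imread("pics/top3.png");q=cv2.imread("pics/side3.png")
cv2.imwrite("pics/crop5.png",np.hstack([cv2.resize(t[150:270,400:520],(400,400)),cv2.resize(q[240:360,370:490],(400,400),interpolation=2)]))
print(state()["eef_pos"]-tcp(39,5,1))
E
```

```text
[ 0.20354865 -1.96606009  1.25646956]
```

View pics/crop5.png

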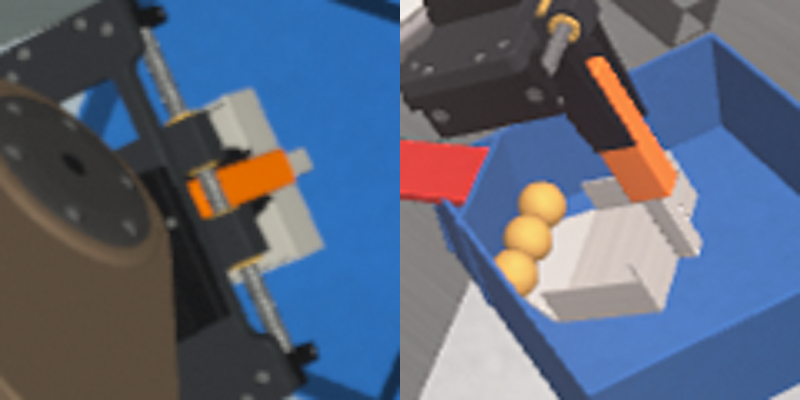

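The side crop shows all three balls abreast on the lip along the cut-off wall, with the middle one near (428,311) in the full image. Next I rotate nose-up while keeping the lip edge at the wall.

```bash
python3 - <<'E'
from h import *
np.set_printoptions(precision=2,suppress=True)
def hh(a):
    b=np.radians(a-20); e=np.array([-58,10.])
    return max(0,*[ (e[1]-z)*np.cos(b)-(p-e[0])*np.sin(b) for p,z in [(-28,0),(36,0)]])
p=tcp(39,7,1)
for a in [35,30,25,20,15,10,5,0,-5,-10]:
    h=hh(a)+2.5; q=tcp(a,5,h); print(a,round(h,1),(q-p)/10); p=q
print(p)
for a,s,h in [(-10,10,90),(-10,15,140)]: q=tcp(a,s,h); print((q-p)/10); p=q
E
```

```text
35 4.4 [ 0.2  -0.49 -0.01]
30 7.1 [ 0.35 -0.86 -0.15]
25 9.8 [ 0.33 -0.83 -0.24]
20 12.5 [ 0.31 -0.79 -0.33]
15 20.7 [ 0.21 -0.53  0.09]
10 28.7 [ 0.19 -0.48  0.  ]
5 36.5 [ 0.17 -0.42 -0.09]
0 44.0 [ 0.15 -0.36 -0.18]
-5 51.3 [ 0.12 -0.3  -0.26]
-10 58.2 [ 0.1  -0.24 -0.35]
[ 576.4  -245.35  159.68]
[-0.31  0.77  3.09]
[-0.58  1.46  4.75]
```

move_arm:
  commands:
    - [[0.2,-0.5,0],[3.7,1.5,0],0]
    - [[0.35,-0.86,-0.15],[4.64,1.86,0],0]
    - [[0.33,-0.83,-0.24],[4.64,1.86,0],0]
    - [[0.31,-0.79,-0.3],[4.64,1.86,0],0]
    - [[0.2,-0.5,0.1],[4.64,1.86,0],0]

```text
t: 12.1
eef_pos: [568.1, -226.8, 168.3]
tcp_rot: [-3.14, 0.258, 1.955]
ft_force: [-0.3, -0.6, -4.1]
opening: 0.186
grip_force: 30.0
```

move_arm:
  commands:
    - [[0.2,-0.5,0],[4.64,1.86,0],0]
    - [[0.17,-0.4,-0.05],[4.64,1.86,0],0]
    - [[0.15,-0.36,-0.15],[4.64,1.86,0],0]
    - [[0.12,-0.3,-0.25],[4.64,1.86,0],0]
    - [[0.1,-0.24,-0.3],[4.64,1.86,0],0]
    - [[0,0,0],[0,0,0],0]

```text
t: 12.7
eef_pos: [576.9, -246.5, 162.5]
tcp_rot: [3.139, -0.175, 1.952]
ft_force: [-0.3, 1.9, 13.8]
opening: 0.191
grip_force: 30.0
```

```bash
python3 - <<'E'
from h import *
for n in ["top","side"]: cv2.imwrite(f"pics/{n}4.png",read_camera(n))
t=cv2.imread("pics/top4.png");q=cv2.imread("pics/side4.png")
cv2.imwrite("pics/crop6.png",np.hstack([cv2.resize(t[150:270,400:520],(400,400)),cv2.resize(q[240:360,370:490],(400,400),interpolation=2)]))
E
```

```text
(no output)
```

View pics/crop6.png

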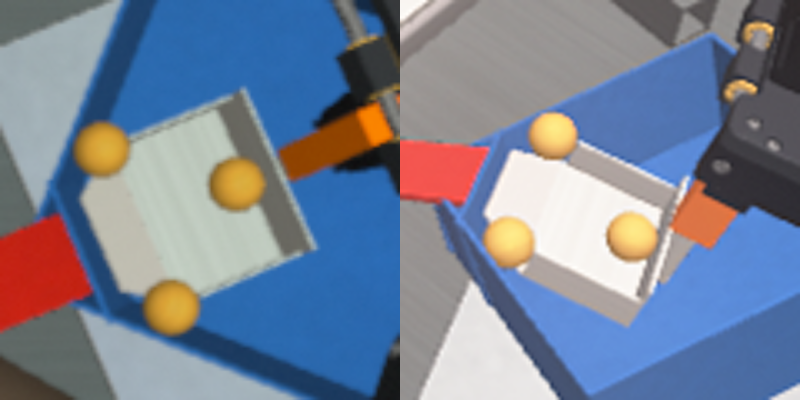

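The crops show one ball in the pocket at (471,205) in the top view. The other two are wedged outside the lip's slanted sides, because three abreast are too wide for it. I'll back off uphill, let them regather, and go in again shifted about 11 mm sideways so the lip takes the middle ball and one side ball.

```bash
python3 - <<'E'
from h import *
np.set_printoptions(precision=2,suppress=True)
p=tcp(-10,5,60)
for a,s,h in [(-10,8,66),(-10,30,66),(-10,52,66),(-4,65,60),(2,72,52),(10,74,42),(18,75,28),(26,75,20),(34,75,15),(40,75,10)]:
    q=tcp(a,s,h); print(a,s,h,(q-p)/10); p=q
E
```

```text
-10 8 66 [ 0.01 -0.03  0.65]
-10 30 66 [ 0.77 -1.92  0.75]
-10 52 66 [ 0.77 -1.92  0.75]
-4 65 60 [ 0.3  -0.75  1.06]
2 72 52 [ 0.08 -0.19  0.6 ]
10 74 42 [-0.23  0.56  0.47]
18 75 28 [-0.26  0.66 -0.11]
26 75 20 [-0.44  1.11  0.2 ]
34 75 15 [-0.53  1.33  0.26]
40 75 10 [-0.4   1.   -0.08]
```

move_arm:
  commands:
    - [[0,0,0.65],[0,0,0],0]
    - [[0.4,-0.96,0.38],[0,0,0],0]
    - [[0.38,-0.96,0.37],[0,0,0],0]
    - [[0.38,-0.96,0.38],[0,0,0],0]
    - [[0.38,-0.96,0.37],[0,0,0],0]
    - [[0.3,-0.75,1.06],[-5.57,-2.23,0],0]
    - [[0.08,-0.19,0.6],[-5.57,-2.23,0],0]
    - [[0,0,0],[0,0,0],0]

```text
t: 13.6
eef_pos: [595.1, -292.4, 201.4]
tcp_rot: [-3.141, 0.039, 1.955]
ft_force: [0.4, 0.2, -1.2]
opening: 0.188
grip_force: 30.0
```

move_arm:
  commands:
    - [[-0.23,0.56,0.47],[-7.43,-2.97,0],0]
    - [[-0.26,0.66,-0.11],[-7.43,-2.97,0],0]
    - [[-0.44,1.11,0.2],[-7.43,-2.97,0],0]
    - [[-0.53,1.33,0.26],[-7.43,-2.97,0],0]
    - [[-0.4,1.0,-0.08],[-5.57,-2.23,0],0]
    - [[-0.55,-0.2,0],[0,0,0],0]
    - [[-0.5,-0.2,0],[0,0,0],0]
    - [[0,0,0],[0,0,0],0]

```text
t: 14.4
eef_pos: [566.7, -259.1, 206.2]
tcp_rot: [-3.129, 0.633, 1.95]
ft_force: [0.5, 5.2, -3.2]
opening: 0.187
grip_force: 30.0
```

```bash
cat > look.py <<'E'
from h import *
import sys
from scipy.spatial.transform import Rotation as R
np.set_printoptions(precision=1,suppress=True)
k=sys.argv[1]
for n_ in ["top","side"]: cv2.imwrite(f"pics/{n_}{k}.png",read_camera(n_))
t=cv2.imread(f"pics/top{k}.png");q=cv2.imread(f"pics/side{k}.png")
cv2.imwrite(f"pics/crop_{k}.png",np.hstack([cv2.resize(t[150:270,400:520],(400,400),interpolation=2),cv2.resize(q[240:360,370:490],(400,400),interpolation=2)]))
s=state(); M=R.from_euler('xyz',s["tcp_rot"]).as_matrix(); w=-M[:,2]; f=np.cross(w,M[:,1]); f=f if f@u>0 else -f
E=s["eef_pos"]+f*103-w*76; v=np.cross(Z,u); print("edge s,h,lat",-(E-C)@d,(E-C)@n,(E-C)@v,"a",np.degrees(-np.arcsin(f[2])),"F",s["ft_force"])
m=cv2.inRange(cv2.cvtColor(q,cv2.COLOR_BGR2HSV),(12,100,100),(22,230,255)); m[:, :380]=0; m[:,530:]=0
for c in cv2.findContours(m,0,1)[0]:
    if cv2.contourArea(c)<60: continue
    p,r=cv2.minEnclosingCircle(c); o,dd=ray("side",p); P=o+dd*((C+14*n-o)@n)/(dd@n); print("ball(if on floor) px",np.array(p),r,"s,lat",-(P-C)@d,(P-C)@v)
E
python3 look.py 5
```

```text
edge s,h,lat 75.1952658787054 11.056661697486746 15.087870866413152 a 36.299342164838976 F [ 1.3  4.7 -2.5]
ball(if on floor) px [412.4 313.8] 14.006160736083984 s,lat 20.685386526779467 1.669213711917299
```

View pics/crop_5.png

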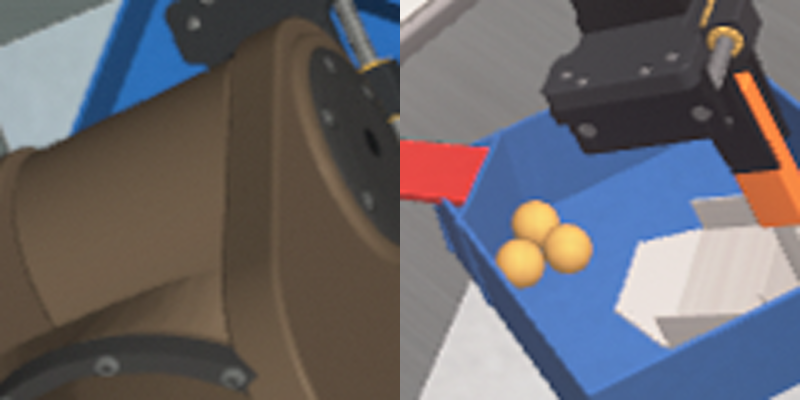

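The side crop shows the three balls regathered, two in front and one behind, with the scoop uphill of them and shifted sideways. The 5 N side force means the pocket's rear corner is brushing the bin's uphill wall, so I'll ease it downhill a little.

move_arm:
  commands:
    - [[-0.35,0.87,-0.34],[-1.8,-0.7,0],0]
    - [[0.2,0.1,0],[-0.9,-0.4,0],0]
    - [[0,0,0],[0,0,0],0]
    - [[0,0,0],[0,0,0],0]

```text
t: 14.9
eef_pos: [565.1, -249.7, 202.9]
tcp_rot: [-3.128, 0.686, 1.951]
ft_force: [-0.5, 0.0, -2.8]
opening: 0.189
grip_force: 30.0
```

```bash
python3 look.py 6; python3 -c "
from h import *
s=state();print(s['eef_pos'],s['tcp_rot'])"
```

```text
edge s,h,lat 70.56632599773452 7.437006868764868 13.095939250940486 a 39.33024775343196 F [ 0.5  0.4 -1.9]
ball(if on floor) px [412.4 313.8] 14.006160736083984 s,lat 20.685386526779467 1.669213711917299
ball(if on floor) px [475.5 282. ] 23.47881317138672 s,lat 118.40660404652245 -100.72270434546431
[ 565.0599388  -249.5355051   203.01214681] [-3.12809699  0.68644232  1.95086648]
```

move_arm:
  commands:
    - [[0.3,0.1,0],[0,0,0],0]
    - [[0,-0.1,-0.2],[0,0,0],0]
    - [[0,0,-0.2],[0,0,0],0]
    - [[0,0,-0.15],[0,0,0],0]
    - [[0,0,0],[0,0,0],0]

```text
t: 15.5
eef_pos: [568.0, -248.6, 196.9]
tcp_rot: [-3.128, 0.687, 1.953]
ft_force: [0.1, 0.3, -1.3]
opening: 0.188
grip_force: 30.0
```

move_arm:
  commands:
    - [[0,0,-0.15],[0,0,0],0]
    - [[0,0,0],[0,0,0],0]

```text
t: 15.7
eef_pos: [568.1, -248.6, 195.6]
tcp_rot: [-3.128, 0.687, 1.952]
ft_force: [-0.4, -0.7, -1.6]
opening: 0.191
grip_force: 30.0
```

```bash
python3 look.py 7
```

```text
edge s,h,lat 68.40535130657442 0.5005216072999978 9.944413786768928 a 39.36135881478887 F [-0.6 -0.1 -1.6]
ball(if on floor) px [412.4 313.8] 14.006160736083984 s,lat 20.685386526779467 1.669213711917299
ball(if on floor) px [474.4 284.3] 23.269189834594727 s,lat 117.54965147974082 -93.98468939650151
```

move_arm:
  commands:
    - [[0,0,-0.15],[0,0,0],0]
    - [[0,0,0],[0,0,0],0]

```text
t: 16.0
eef_pos: [568.3, -248.8, 195.0]
tcp_rot: [-3.129, 0.688, 1.952]
ft_force: [-1.5, 0.2, 4.3]
opening: 0.189
grip_force: 30.0
```

move_arm:
  commands:
    - [[0,0,-0.1],[0,0,0],0]
    - [[0,0,0],[0,0,0],0]

```text
t: 16.2
eef_pos: [568.4, -249.1, 194.9]
tcp_rot: [-3.129, 0.69, 1.951]
ft_force: [-3.6, 1.4, 10.4]
opening: 0.183
grip_force: 30.0
```

move_arm:
  commands:
    - [[-0.22,0.54,-0.12],[0,0,0],0]
    - [[-0.22,0.54,-0.21],[0,0,0],0]
    - [[-0.22,0.54,-0.21],[0,0,0],0]
    - [[-0.22,0.54,-0.21],[0,0,0],0]
    - [[-0.22,0.54,-0.21],[0,0,0],0]
    - [[-0.22,0.54,-0.21],[0,0,0],0]
    - [[-0.11,0.27,-0.1],[0,0,0],0]

```text
t: 16.9
eef_pos: [553.8, -212.9, 180.5]
tcp_rot: [-3.128, 0.687, 1.953]
ft_force: [0.8, -1.2, 4.2]
opening: 0.19
grip_force: 30.0
```

move_arm:
  commands:
    - [[-0.11,0.27,-0.1],[0,0,0],0]
    - [[-0.11,0.27,-0.1],[0,0,0],0]
    - [[-0.11,0.27,-0.1],[0,0,0],0]
    - [[-0.11,0.27,-0.1],[0,0,0],0]
    - [[0,0,0],[0,0,0],0]

```text
t: 17.4
eef_pos: [549.9, -202.0, 177.6]
tcp_rot: [-3.126, 0.683, 1.953]
ft_force: [0.1, 0.0, -3.4]
opening: 0.189
grip_force: 30.0
```

```bash
python3 look.py 8
```

```text
edge s,h,lat 15.293177224426811 0.9566723380333269 9.630619473549878 a 39.17956277509538 F [ 0.1 -0.  -2.3]
ball(if on floor) px [410.5 311.5] 16.140111923217773 s,lat 15.41446782231132 -3.645818707245156
```

move_arm:
  commands:
    - [[-0.11,0.27,-0.11],[0,0,0],0]
    - [[-0.11,0.27,-0.11],[0,0,0],0]
    - [[-0.11,0.27,-0.11],[0,0,0],0]
    - [[0,0,0],[0,0,0],0]

```text
t: 17.9
eef_pos: [547.3, -193.6, 175.8]
tcp_rot: [-3.126, 0.682, 1.953]
ft_force: [0.1, -0.2, -2.5]
opening: 0.187
grip_force: 30.0
```

```bash
python3 look.py 9; python3 - <<'E'
from h import *
q=cv2.imread("pics/side9.png"); m=cv2.inRange(cv2.cvtColor(q,cv2.COLOR_BGR2HSV),(12,100,100),(22,230,255)); m[:,:380]=0;m[:,450:]=0
D=cv2.distanceTransform(m,2,5); v=np.cross(Z,u)
for k in range(3):
    _,mx,_,p=cv2.minMaxLoc(D); cv2.circle(D,p,9,0,-1); o,dd=ray("side",p)
    P=o+dd*((C+16*n-o)@n)/(dd@n); print(p,mx,-(P-C)@d,(P-C)@v)
E
```

```text
edge s,h,lat 6.127936716915346 2.2690087783001798 8.925268339995892 a 39.06396852060215 F [ 0.6  0.3 -2.5]
ball(if on floor) px [410.5 311. ] 16.620868682861328 s,lat 15.033194728328375 -4.932423252958184
(408, 310) 7.0 10.404425469045783 -4.911709320882302
(414, 303) 4.196899890899658 16.538994621867793 -25.071977940333618
(407, 323) 3.196899890899658 18.355766210355554 27.95742970538655
```

move_arm:
  commands:
    - [[0.2,-0.5,0.1],[3.7,1.5,0],0]
    - [[0.35,-0.86,-0.15],[4.64,1.86,0],0]
    - [[0.33,-0.83,-0.2],[4.64,1.86,0],0]
    - [[0.31,-0.79,-0.25],[4.64,1.86,0],0]
    - [[0.2,-0.5,0.1],[4.64,1.86,0],0]
    - [[0.2,-0.5,0],[4.64,1.86,0],0]
    - [[0,0,0],[0,0,0],0]

```text
t: 18.7
eef_pos: [564.0, -235.9, 172.2]
tcp_rot: [-3.127, 0.176, 1.95]
ft_force: [0.4, -0.9, -3.4]
opening: 0.191
grip_force: 30.0
```

move_arm:
  commands:
    - [[0.17,-0.4,0],[4.64,1.86,0],0]
    - [[0.15,-0.36,0],[4.64,1.86,0],0]
    - [[0.12,-0.3,0],[4.64,1.86,0],0]
    - [[0.1,-0.24,0],[4.64,1.86,0],0]
    - [[0,0,0],[0,0,0],0]

```text
t: 19.2
eef_pos: [568.4, -248.4, 170.9]
tcp_rot: [-3.123, -0.173, 1.95]
ft_force: [0.1, -0.7, -3.3]
opening: 0.191
grip_force: 30.0
```

```bash
python3 look.py 10
```

```text
edge s,h,lat 3.3911192386297486 69.10135656564981 9.358585112723386 a -9.775796940010057 F [-0.7 -0.1 -2.5]
ball(if on floor) px [440. 307.] 12.649210929870605 s,lat 67.4494041907265 -23.919020019479813
```

View pics/crop_10.png

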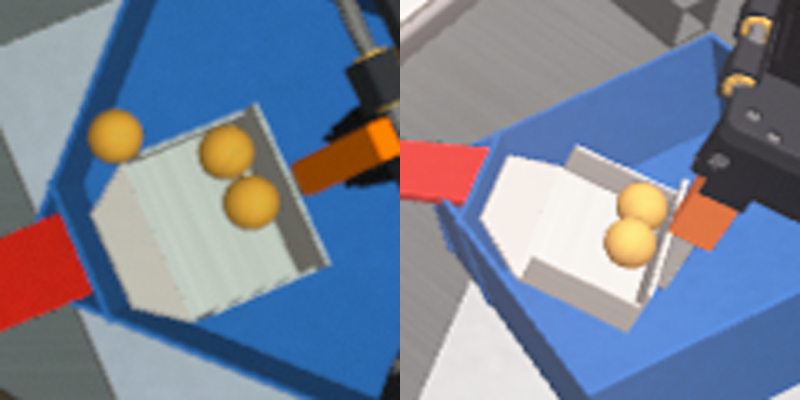

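The crops show two balls in the pocket against the back wall, at about (468,196) and (475,211) in the top view. The third sits outside the scoop. I'll back away uphill, then lift.

move_arm:
  commands:
    - [[0.2,-0.5,0.5],[0,0,0],0]
    - [[0.4,-1,1],[0,0,0],0]
    - [[0.4,-1,1],[0,0,0],0]
    - [[0.2,-0.5,1.5],[0,0,0],0]
    - [[0,0,2],[0,0,0],0]
    - [[0,0,2.5],[0,0,0],0]
    - [[0,0,2.5],[0,0,0],0]
    - [[0,0,2.5],[0,0,0],0]
    - [[0,0,1.5],[0,0,0],0]
    - [[0,0,0.7],[0,0,0],0]

```text
t: 20.3
eef_pos: [580.9, -276.4, 331.1]
tcp_rot: [-3.127, -0.169, 1.953]
ft_force: [-0.2, 0.2, -3.5]
opening: 0.186
grip_force: 30.0
```

```bash
cat > inp.py <<'E'
from h import *
import sys
from scipy.spatial.transform import Rotation as R
np.set_printoptions(precision=1,suppress=True)
s=state(); M=R.from_euler('xyz',s["tcp_rot"]).as_matrix(); w=-M[:,2]; y=M[:,1]; f=np.cross(w,y); f=f if f@u>0 else -f
S=s["eef_pos"]+f*45-w*86; print("eef",s["eef_pos"],"scoop",S,"a",np.degrees(-np.arcsin(f[2])),"w",w,"F",s["ft_force"],s["joints"])
for n_ in ["top","side"]:
    q=read_camera(n_); cv2.imwrite(f"pics/{n_}_{sys.argv[1]}.png",q)
    m=cv2.inRange(cv2.cvtColor(q,cv2.COLOR_BGR2HSV),(12,100,100),(22,235,255)); c=[x for x in cv2.findContours(m,0,1)[0] if 60<cv2.contourArea(x)]
    print(n_,"scoop px",proj(n_,S),[(np.array(cv2.minEnclosingCircle(x)[0]).round(0).tolist(),cv2.contourArea(x)) for x in c])
    for x in c:
        p=cv2.minEnclosingCircle(x)[0]; o,dd=ray(n_,p); P=o+dd*((S+16*w-o)@w)/(dd@w)-S; L=np.array([-P@f,P@y]); 
        if abs(L).max()<60: print("  in-scoop x,y",L)
    m=cv2.inRange(cv2.cvtColor(q,cv2.COLOR_BGR2HSV),(0,180,80),(4,255,255)); c=max(cv2.findContours(m,0,1)[0],key=cv2.contourArea); print("tab",cv2.minAreaRect(c)[0],cv2.contourArea(c))
E
python3 inp.py 11
```

```text
eef [ 580.9 -276.4  331.1] scoop [ 557.8 -222.3  253.9] a -9.678811103449275 w [ 0.1 -0.2  1. ] F [-0.2  0.2 -3.5] [-0.6  0.5  1.2  0.1  1.5 -1. ]
top scoop px [505.6 195.4] [([146.0, 450.0], 1848.5), ([120.0, 366.0], 511.5), ([435.0, 212.0], 160.5), ([521.0, 178.0], 580.5), ([620.0, 109.0], 108.5)]
  in-scoop x,y [24.4 14. ]
tab (401.8706970214844, 234.19827270507812) 1030.0
side scoop px [462.6 255.6] [([410.0, 307.0], 129.5), ([568.0, 289.0], 1717.0), ([482.0, 249.0], 404.0), ([41.0, 169.0], 131.0), ([12.0, 137.0], 388.0), ([42.0, 58.0], 775.0), ([84.0, 20.0], 421.5)]
  in-scoop x,y [21.6 14.2]
tab (3.2794108390808105, 123.6323471069336) 20.0
```

move_arm:
  commands:
    - [[0.15,0.5,0],[0,0,0],0]
    - [[0.3,1,0],[0,0,0],0]
    - [[0.45,1.5,0],[0,0,0],0]
    - [[0.6,2,0],[0,0,0],0]
    - [[0.75,2.5,0],[0,0,0],0]
    - [[0.75,2.5,0],[0,0,0],0]
    - [[0.75,2.5,0],[0,0,0],0]
    - [[0.75,2.5,0],[0,0,0],0]
    - [[0.75,2.5,0],[0,0,0],0]
    - [[0.75,2.5,0],[0,0,0],0]

```text
t: 21.4
eef_pos: [640.9, -74.4, 328.6]
tcp_rot: [-3.125, -0.173, 1.953]
ft_force: [-0.5, -0.0, -2.2]
opening: 0.188
grip_force: 30.0
```

move_arm:
  commands:
    - [[0.7,2.5,0],[0,0,0],0]
    - [[0.7,2.5,0],[0,0,0],0]
    - [[0.7,2.5,-0.5],[0,0,0],0]
    - [[0.6,2,-1],[0,0,0],0]
    - [[0.45,1.6,-1.5],[0,0,0],0]
    - [[0.3,1.1,-2],[0,0,0],0]
    - [[0.2,0.7,-2],[0,0,0],0]
    - [[0.1,0.3,-2],[0,0,0],0]
    - [[0,0,-2],[0,0,0],0]
    - [[0,0,-1],[0,0,0],0]

```text
t: 22.4
eef_pos: [677.3, 56.0, 206.2]
tcp_rot: [-3.122, -0.174, 1.952]
ft_force: [0.9, 0.4, -2.4]
opening: 0.188
grip_force: 30.0
```

```bash
python3 inp.py 12
```

```text
eef [677.3  56.  206.2] scoop [653.7 110.3 129.3] a -9.960488557321215 w [ 0.1 -0.2  1. ] F [ 0.9  0.4 -2.4] [-0.1  0.6  1.4  0.2  1.3 -0.5]
top scoop px [277.7 152.1] [([435.0, 212.0], 161.5)]
tab (574.1643676757812, 360.1816101074219) 543.0
side scoop px [348.6 198.2] [([410.0, 307.0], 129.5), ([106.0, 298.0], 551.5), ([568.0, 289.0], 1812.0), ([151.0, 243.0], 90.5), ([362.0, 194.0], 140.5), ([13.0, 65.0], 177.5), ([175.0, 79.0], 2671.0)]
  in-scoop x,y [23.  13.1]
tab (374.376953125, 290.4846496582031) 468.5
```

move_arm:
  commands:
    - [[0,0,-1.5],[0,0,0],0]
    - [[0,0,-2],[0,0,0],0]
    - [[-0.14,0.25,-0.3],[-1.76,-0.95,0],0]
    - [[-0.14,0.25,0],[-1.77,-0.95,0],0]
    - [[-0.14,0.25,0.1],[-1.77,-0.95,0],0]
    - [[-0.14,0.25,0.1],[-1.77,-0.95,0],0]
    - [[-0.13,0.25,0],[-1.76,-0.95,0],0]
    - [[0,0,-0.5],[0,0,0],0]
    - [[0,0,-1],[0,0,0],0]
    - [[0,0,-0.5],[0,0,0],0]

```text
t: 23.5
eef_pos: [671.0, 67.3, 151.4]
tcp_rot: [3.139, 0.0, 1.953]
ft_force: [-0.1, -0.1, -3.0]
opening: 0.191
grip_force: 30.0
```

```bash
python3 inp.py 13
```

```text
eef [671.   67.3 151.4] scoop [654.4 109.1  65.4] a 0.016052690051984474 w [-0. -0.  1.] F [-0.1 -0.1 -3. ] [ 0.   0.6  1.5  0.   1.  -0.4]
top scoop px [281.  159.6] [([435.0, 212.0], 161.5)]
tab (401.8706970214844, 234.19827270507812) 1028.0
side scoop px [347.4 219.8] [([410.0, 307.0], 130.5), ([104.0, 290.0], 721.5), ([568.0, 289.0], 1814.0), ([151.0, 243.0], 90.5), ([356.0, 214.0], 152.0), ([6.0, 66.0], 80.5), ([165.0, 72.0], 4275.0)]
  in-scoop x,y [14.8 11.9]
tab (374.3613586425781, 290.8861389160156) 472.5
```

move_arm:
  commands:
    - [[0,0,-0.8],[0,0,0],0]
    - [[0,0,-0.6],[0,0,0],0]
    - [[0,0,-0.2],[0,0,0],0]
    - [[0,0,-0.2],[0,0,0],0]
    - [[0,0,0],[0,0,0],0]

```text
t: 24.1
eef_pos: [671.3, 67.7, 134.7]
tcp_rot: [3.138, 0.001, 1.954]
ft_force: [-0.6, -0.0, -3.0]
opening: 0.188
grip_force: 30.0
```

move_arm:
  commands:
    - [[0,0,-0.2],[0,0,0],0]
    - [[0,0,0],[0,0,0],0]

```text
t: 24.3
eef_pos: [671.3, 67.7, 132.9]
tcp_rot: [3.138, 0.001, 1.954]
ft_force: [0.2, 0.4, -2.9]
opening: 0.185
grip_force: 30.0
```

move_arm:
  commands:
    - [[0,0,-0.2],[0,0,0],0]
    - [[0,0,0],[0,0,0],0]

```text
t: 24.5
eef_pos: [671.4, 67.7, 131.0]
tcp_rot: [3.138, 0.002, 1.954]
ft_force: [0.4, 0.4, -2.8]
opening: 0.188
grip_force: 30.0
```

move_arm:
  commands:
    - [[0,0,-0.1],[0,0,0],0]
    - [[0,0,0],[0,0,0],0]

```text
t: 24.7
eef_pos: [671.6, 67.6, 130.7]
tcp_rot: [3.137, 0.002, 1.954]
ft_force: [-1.0, -1.3, 4.1]
opening: 0.186
grip_force: 30.0
```

move_arm:
  commands:
    - [[0,0,0],[0,0,0],0.25]
    - [[0,0,0],[0,0,0],0.3]
    - [[0,0,0],[0,0,0],0.4]
    - [[0,0,0],[0,0,0],0.5]
    - [[0,0,0],[0,0,0],0.6]
    - [[0,0,0],[0,0,0],0.6]
    - [[0,0,0],[0,0,0],0.6]
    - [[0,0,1],[0,0,0],0.6]
    - [[0,0,2],[0,0,0],0.6]
    - [[0,0,3],[0,0,0],0.6]

```text
t: 25.7
eef_pos: [670.8, 67.6, 190.0]
tcp_rot: [3.14, 0.001, 1.954]
ft_force: [0.2, -0.2, 0.3]
opening: 0.598
grip_force: 0.0
```

move_arm:
  commands:
    - [[0,0,3],[0,0,0],0.6]
    - [[0,0,3],[0,0,0],0.6]
    - [[0,0,3],[0,0,0],0.6]
    - [[-2,3,1],[0,0,0],0.6]
    - [[-2,4,0],[0,0,0],0.6]
    - [[-2,4,0],[0,0,0],0.6]
    - [[-2,4,0],[0,0,0],0.6]
    - [[-2,4,0],[0,0,0],0.6]
    - [[-2,4,0],[0,0,0],0.6]
    - [[-2,4,0],[0,0,0],0.6]

```text
t: 26.7
eef_pos: [530.3, 339.2, 291.0]
tcp_rot: [3.137, 0.001, 1.954]
ft_force: [0.8, 0.9, 0.6]
opening: 0.602
grip_force: 0.0
```

```bash
python3 - <<'E'
from h import *
np.set_printoptions(precision=1,suppress=True)
for n_ in ["top","side"]:
    q=read_camera(n_); cv2.imwrite(f"pics/{n_}_14.png",q); hs=cv2.cvtColor(q,cv2.COLOR_BGR2HSV)
    m=cv2.inRange(hs,(12,100,100),(22,235,255))
    for x in cv2.findContours(m,0,1)[0]:
        A=cv2.contourArea(x); p=cv2.minEnclosingCircle(x)[0]
        if 60<A<600: print(n_,"ball?",np.array(p),A,onz(n_,p,60))
    m=cv2.inRange(hs,(5,180,120),(12,255,255))
    for x in cv2.findContours(m,0,1)[0]:
        if cv2.contourArea(x)>60: print(n_,"orange",cv2.boundingRect(x),cv2.contourArea(x))
print(state()["eef_pos"],state()["ft_force"],proj("top",[654,109,60]))
print("tab expected px tipped", "handle top expected",proj("top",[671,68,174]),proj("side",[671,68,174]),proj("side",[671,68,89]))
E
```

```text
top ball? [135.1 369.4] 194.5 [293.9 363.8  60. ]
top ball? [434.8 212.4] 160.5 [ 557.1 -159.9   60. ]
top ball? [286.1 149.7] 315.0 [673.3 100.2  60. ]
side ball? [410.2 307.2] 129.5 [ 560.5 -154.8   60. ]
side ball? [101. 286.] 550.0 [138.2 299.3  60. ]
side ball? [151. 243.] 113.5 [273.1 349.   60. ]
side ball? [354.8 219.9] 149.0 [672.5 101.3  60. ]
side ball? [ 15.5 141. ] 351.5 [ 188.8 1010.1   60. ]
[528.8 341.7 291. ] [ 0.  -0.4  0.7] [281.3 160.5]
tab expected px tipped handle top expected [302.4 134.6] [369.4 187.5] [365.8 217.5]
```

```bash
python3 - <<'E'
from h import *
from cell import env
ok=0
for n_,e in [("top",(302,135)),("side",(368,200))]:
    q=read_camera(n_); hs=cv2.cvtColor(q,cv2.COLOR_BGR2HSV); m=cv2.inRange(hs,(5,200,90),(17,255,255))
    for x in cv2.findContours(m,0,1)[0]:
        b=cv2.boundingRect(x)
        if cv2.contourArea(x)>40 and abs(b[0]+b[2]/2-e[0])<25 and abs(b[1]+b[3]/2-e[1])<25: print(n_,b,cv2.contourArea(x))
    m=cv2.inRange(hs,(12,100,100),(22,235,255)); 
    if n_=="top":
        x=[x for x in cv2.findContours(m,0,1)[0] if 250<cv2.contourArea(x)<400][0]; r=cv2.minAreaRect(x); print(r,[onz("top",p,60).round() for p in cv2.boxPoints(r)])
        t=cv2.inRange(hs,(0,180,80),(4,255,255)); print([(cv2.minAreaRect(x)[0]) for x in cv2.findContours(t,0,1)[0] if cv2.contourArea(x)>600])
E
```

```text
top (296, 128, 17, 25) 259.5
((285.721923828125, 149.8975372314453), (30.870620727539062, 14.387662887573242), 65.224853515625) [array([693., 124.,  60.]), array([704., 100.,  60.]), array([653.,  78.,  60.]), array([642., 101.,  60.])]
[(401.8706970214844, 234.19827270507812)]
```

```bash
python3 -c "
from cell import env
print(env.job_done())"
```

```text
the job is handed in; nothing more can be done
None
```

I handed the job in at about 27 s of the 62 s limit: the scoop stands released on the scale pan with two brass balls in its pocket, about 2 mm from the estimated scale middle, and the bin is still tipped with the third ball in its corner (final check by image measurements only; no verdict was returned).

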